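# Find and tag the softest sprung mount of a model railway baseboard

## Robot

A 6-joint arm with a two-finger parallel gripper is mounted at the origin on the work surface. World frame = base frame: x ahead of the robot, y to its left, z up, the work surface at z = 0. Lengths are in m, angles in rad, forces in N, time in s.
With the tool pointing down it reaches from about 0.375 to 0.975 m from the base axis. Payload 3.8 kg.
Tool frame: the origin (TCP) lies midway between the tips of the shut fingers; the grasp point (between the pads) lies 19 mm behind it; x points along the fingers, y is the direction in which the jaws open and shut, and the axes are right-handed (so a half turn about x gives the same grasp; the last joint's range is limited). The gripper opens to 88 mm and grips with 3 to 60 N. Pads are 18 mm wide; open, the fingers measure 123 mm over their backs; the gripper's body (75 mm by 187 mm) begins 45 mm behind the grasp point.
Start: joints at [1.224, 0.264, 1.604, -0, 1.274, -0.037], TCP at [0.206, 0.643, 0.239] pointing down, gripper open.
Joint ranges: [-2.63, 2.63], [-0.94, 2.18], [0.31, 2.57], [-1.31, 4.45], [0, 2.66], [-2.55, 2.55]. Speed limits (rad/s): [2.57, 2.57, 3.14, 3.14, 3.14, 3.14].

## Interface

Orientations are given as a rotation vector (axis times angle).
In Python, from cell import manip, inverse_kinematics, cams, order gives the robot as it stands. Calls block until the motion is done:
- manip.move_pose(position, orientation): joint-space move of the TCP to a pose.
- manip.move_linear(position, rate=0.15, rot=None): straight line of the TCP; rot=None keeps the orientation; rate is the mean speed in m/s.
- manip.set_joints(angles): joint-space move.
- manip.set_gripper(opening, force=None): finger opening in m; force is the grip in N (None keeps the last); returns when the fingers have stopped.
- manip.dwell(seconds).
- inverse_kinematics(position, orientation): joint angles nearest the present ones, or None.
- manip.state(): the state.
- cams.capture(name): name is "scene" or "top"; returns a dict with "image" (400x640x3 uint8, blue, green, red), "z_map" (400x640 float32, m along the optical axis (not along the pixel's ray), 0 where there is no reading), "intrinsics" (3x3 intrinsics, pixels), "position" and "orientation" of the camera in the world. Camera axes: x right, y down, z forward; pixel columns grow to the right and rows downward; lengths in m; the calibration is good to about 2 mm. A picture is of the moment at which its call begins.
A pose or a line that the arm cannot do raises manip.IKError and nothing moves.
- order.close_job(): hands the job in, once; it reports no verdict.
The state is a dict: "clock": time; "joint_pos": joint angles; "joint_velocities": joint speeds; "tau": joint torques, N m; "tool_pos": TCP position; "tcp_rot": TCP orientation; "contact_force": force on the tool from outside, world axes, zero at the start; "moment": the same for the moment, N m; "gripper_width": finger opening in m.
Only numpy, scipy, OpenCV 4.12 (cv2) and the standard library are available. Lean on these libraries where they do the work, as an engineer would, in place of code of your own. Each camera call takes 0.05 s, during which the arm holds its last target.

## Task

Three sprung baseboard mounts stand on the bench. Starting with the one at the robot's left and working to its right, press each mount's round black pad well down, past halfway, to feel its spring and let it come up again; then push the red tag of the softest mount fully down to mark it, leaving the other two tags up. Everything is only pressed: do not pick up, tip or shift the mounts or anything else on the bench.

Things in the scene. Friction and masses are not known exactly. Their poses are not given: they have to be found in the camera images.
- mount_a: one of three look-alike sprung mounts in a row (left, middle, right, in any order; the softest may stand in any place): wooden block on a steel foot, 150 (its x) by 80 mm (y), top 35 mm above the bench, about 1 kg, standing loose. Origin: centre of underside; z up, yaw within 20 degrees of the world's. Round pad 35 mm to its +x, red tag 40 mm to its -x. Robot's left is +y
- mount_a_pad (a point): centre of the top face of this mount's pad, moving with it: flat black rubber top on a grey cup, 44 mm in diameter, 65 mm above the bench when up, on a coil spring
- pad_a (a joint): how far this pad is pressed straight down (m): 0 up, 0.012 at its stop; springs back when let go. The push grows steadily with depth from none at the top: at the bottom about 7 N on the softest spring, 12 and 18 N on the others. A pad at rest sags less than 0.5 mm under its own weight, the softest a little more
- mount_a_tag (a point): centre of the flat top face of this mount's red tag, moving with it: a red plastic block 22 mm (mount x) by 30 mm (mount y), top 50 to 53 mm above the bench when up, 39 mm (4 mm proud of the block) when fully down
- tag_a (a joint): how far this tag is pushed straight down (m): starts at 0 to 0.003, fully down against a stop at 0.014. It slides with about 3 N of friction and stays where it is left
- mount_b: one of three look-alike sprung mounts in a row (left, middle, right, in any order; the softest may stand in any place): wooden block on a steel foot, 150 (its x) by 80 mm (y), top 35 mm above the bench, about 1 kg, standing loose. Origin: centre of underside; z up, yaw within 20 degrees of the world's. Round pad 35 mm to its +x, red tag 40 mm to its -x. Robot's left is +y
- mount_b_pad (a point): centre of the top face of this mount's pad, moving with it: flat black rubber top on a grey cup, 44 mm in diameter, 65 mm above the bench when up, on a coil spring
- pad_b (a joint): how far this pad is pressed straight down (m): 0 up, 0.012 at its stop; springs back when let go. The push grows steadily with depth from none at the top: at the bottom about 7 N on the softest spring, 12 and 18 N on the others. A pad at rest sags less than 0.5 mm under its own weight, the softest a little more
- mount_b_tag (a point): centre of the flat top face of this mount's red tag, moving with it: a red plastic block 22 mm (mount x) by 30 mm (mount y), top 50 to 53 mm above the bench when up, 39 mm (4 mm proud of the block) when fully down
- tag_b (a joint): how far this tag is pushed straight down (m): starts at 0 to 0.003, fully down against a stop at 0.014. It slides with about 3 N of friction and stays where it is left
- mount_c: one of three look-alike sprung mounts in a row (left, middle, right, in any order; the softest may stand in any place): wooden block on a steel foot, 150 (its x) by 80 mm (y), top 35 mm above the bench, about 1 kg, standing loose. Origin: centre of underside; z up, yaw within 20 degrees of the world's. Round pad 35 mm to its +x, red tag 40 mm to its -x. Robot's left is +y
- mount_c_pad (a point): centre of the top face of this mount's pad, moving with it: flat black rubber top on a grey cup, 44 mm in diameter, 65 mm above the bench when up, on a coil spring
- pad_c (a joint): how far this pad is pressed straight down (m): 0 up, 0.012 at its stop; springs back when let go. The push grows steadily with depth from none at the top: at the bottom about 7 N on the softest spring, 12 and 18 N on the others. A pad at rest sags less than 0.5 mm under its own weight, the softest a little more
- mount_c_tag (a point): centre of the flat top face of this mount's red tag, moving with it: a red plastic block 22 mm (mount x) by 30 mm (mount y), top 50 to 53 mm above the bench when up, 39 mm (4 mm proud of the block) when fully down
- tag_c (a joint): how far this tag is pushed straight down (m): starts at 0 to 0.003, fully down against a stop at 0.014. It slides with about 3 N of friction and stays where it is left
- pen: marker pen, red and grey, 136 mm long (its x), 12 mm thick, lying between two mounts. Origin: centre of its underside. Not part of the job
- wagon: green open model goods wagon, 110 x 32 x 39 mm (x, y, z), standing between two mounts. Origin: centre of its underside. Not part of the job
- cutters: flush cutters with blue handles, about 145 mm long (its x), 14 mm thick, lying beyond the mounts. Origin: centre of its underside. Not part of the job
- jar: amber jar with white lid, 52 mm in diameter, 70 mm high, beyond the mounts. Origin: centre of its underside. Not part of the job
- driver: screwdriver with orange handle, 175 mm long (its x), 22 mm thick, beyond the mounts. Origin: centre of its underside. Not part of the job
- box_low: lower of two stacked grey and blue stock boxes, 130 x 90 x 45 mm, to the right of the mounts. Origin: centre of its underside. Not part of the job
- box_top: upper stock box, same size, resting on the lower. Origin: centre of its underside. Not part of the job
- weight: brass cylinder, 38 mm in diameter, 35 mm high, nearer the robot than the mounts. Origin: centre of its underside. Not part of the job

How it is judged:
On the way, in this order (a step that is already met when the one before it is completed fails the run):
1. the left mount's pad is pressed at least 5 of its 12 mm, the other pads being up (((world y of mount_a above 0.12 m and value of joint pad_a above 0.005 m and value of joint each of pad_b, pad_c below 0.004 m) or (world y of mount_b above 0.12 m and value of joint pad_b above 0.005 m and value of joint each of pad_a, pad_c below 0.004 m) or (world y of mount_c above 0.12 m and value of joint pad_c above 0.005 m and value of joint each of pad_a, pad_b below 0.004 m))), for 0.1 s.
2. the middle mount's pad is pressed at least 5 of its 12 mm, the other pads being up (((world y of mount_a between -0.12 and 0.12 m and value of joint pad_a above 0.005 m and value of joint each of pad_b, pad_c below 0.004 m) or (world y of mount_b between -0.12 and 0.12 m and value of joint pad_b above 0.005 m and value of joint each of pad_a, pad_c below 0.004 m) or (world y of mount_c between -0.12 and 0.12 m and value of joint pad_c above 0.005 m and value of joint each of pad_a, pad_b below 0.004 m))), for 0.1 s.
3. the right mount's pad is pressed at least 5 of its 12 mm, the other pads being up (((world y of mount_a below -0.12 m and value of joint pad_a above 0.005 m and value of joint each of pad_b, pad_c below 0.004 m) or (world y of mount_b below -0.12 m and value of joint pad_b above 0.005 m and value of joint each of pad_a, pad_c below 0.004 m) or (world y of mount_c below -0.12 m and value of joint pad_c above 0.005 m and value of joint each of pad_a, pad_b below 0.004 m))), for 0.1 s.
4. the softest mount's tag is pushed fully down (the softest is told by its pad, which alone sags more than 0.27 mm under its own weight) (((value of joint tag_a above 0.011 m and value of joint pad_a above 0.00027 m and value of joint each of tag_b, tag_c below 0.006 m) or (value of joint tag_b above 0.011 m and value of joint pad_b above 0.00027 m and value of joint each of tag_a, tag_c below 0.006 m) or (value of joint tag_c above 0.011 m and value of joint pad_c above 0.00027 m and value of joint each of tag_a, tag_b below 0.006 m))), for 0.2 s.
At the end, for the whole second after the job is handed in: The softest mount's tag is pushed at least 11 of its 14 mm down, the other two tags less than 6 mm; all three pads are back up (within 2 mm); the mounts stand upright and at rest within 20 mm of where they were, and so does everything else on the bench (((value of joint tag_a above 0.011 m and value of joint pad_a above 0.00027 m and value of joint each of tag_b, tag_c below 0.006 m) or (value of joint tag_b above 0.011 m and value of joint pad_b above 0.00027 m and value of joint each of tag_a, tag_c below 0.006 m) or (value of joint tag_c above 0.011 m and value of joint pad_c above 0.00027 m and value of joint each of tag_a, tag_b below 0.006 m)) and value of joint each of pad_a, pad_b, pad_c below 0.002 m and distance of each of mount_a, mount_b, mount_c, pen, wagon, cutters, jar, driver, box_low, box_top, weight from where it was at the start of the episode below 0.02 m and angle between each of mount_a, mount_b, mount_c's own z axis and vertical below 0.1 rad and linear speed of each of mount_a, mount_b, mount_c below 0.02 m/s); the robot touches nothing.
It fails at once if a mount is lifted, tipped or shifted by more than 25 mm (distance of any of mount_a, mount_b, mount_c from where it was at the start of the episode above 0.025 m or height (world z) of any of mount_a, mount_b, mount_c above 0.012 m or angle between any of mount_a, mount_b, mount_c's own z axis and vertical above 0.2 rad).
It fails at once if something else on the bench is lifted or shifted by more than 25 mm (distance of any of pen, wagon, cutters, jar, driver, box_low, box_top, weight from where it was at the start of the episode above 0.025 m).
It also fails if it takes over 48 s, if anything falls off the work surface, if the arm or the gripper's body presses on something with over 40 N, if the wrist force passes 120 N, or if a joint passes its speed limit or range.

## Working session

There is one attempt and no reset: what is moved stays moved. The work goes in short steps, each a Python script; the robot and the scene stay as the last script left them, time stands still between calls to the robot, and variables do not carry over. Pictures are saved under pics/ and viewed, and the job is handed in when it is done.

```bash
mkdir -p pics; ls
python3 - <<'E'
from cell import manip, cams
import cv2, numpy as np, pickle
d={}
for n in("scene","top"):
    c=cams.capture(n); d[n]=c; cv2.imwrite(f"pics/{n}0.png",c["image"]); print(n,c["position"],c["orientation"],c["intrinsics"])
pickle.dump(d,open("cap0.pkl","wb"))
print(manip.state())
E
```

```text
pics
scene [1.19577125 0.26509553 0.8675884 ] [-1.31270617 -2.29943488  0.87349644] [[387.17192271   0.         318.3072403 ]
 [  0.         387.17192271 190.6283691 ]
 [  0.           0.           1.        ]]
top [ 0.45115995 -0.09007616  0.92258109] [-2.14424179  2.15626378 -0.14257599] [[407.40373457   0.         315.54509843]
 [  0.         407.40373457 202.55712262]
 [  0.           0.           1.        ]]
{'clock': 0.1, 'joint_pos': array([ 1.22410208e+00,  2.64655683e-01,  1.60522165e+00,  1.80268520e-05,
        1.27368756e+00, -3.68829751e-02]), 'joint_velocities': array([-1.26011450e-04, -2.25318464e-03, -4.84560146e-03, -5.34714351e-05,
       -1.04693569e-03,  3.56727833e-04]), 'tau': array([-1.20341333e-04, -5.03617859e+01, -3.58074009e+01,  7.30683957e-02,
        2.31704791e-02, -6.07499715e-05]), 'tool_pos': array([0.20556391, 0.64227481, 0.23753594]), 'tcp_rot': array([ 0.2416434 ,  1.55747813, -0.24468956]), 'contact_force': array([ 0.69127999,  0.39816791, -0.62465244]), 'moment': array([ 0.03055109, -0.07637433,  0.01980598]), 'gripper_width': 0.08821725495440089}
```

View pics/top0.png

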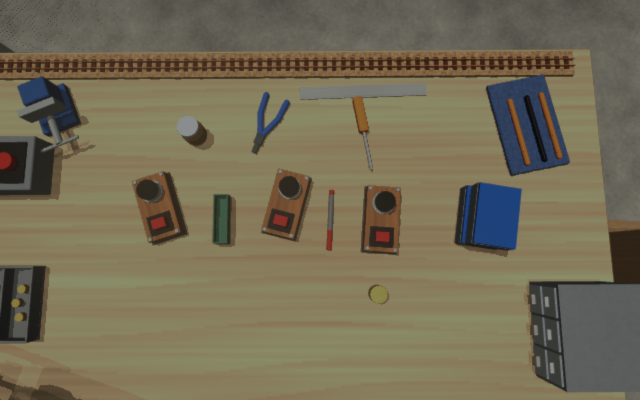

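View pics/scene0.png

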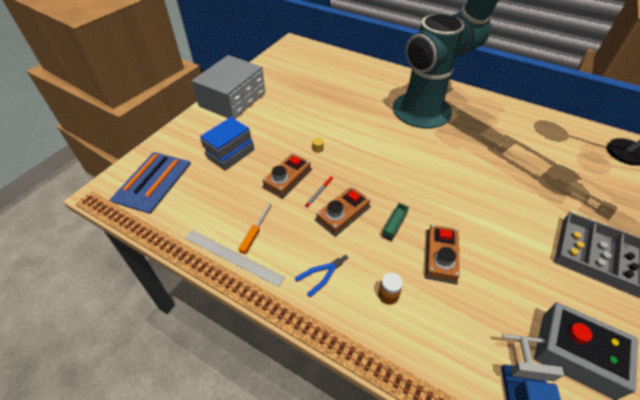

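The top view shows the three mounts with pads near px (149,189), (289,186) and (385,202) and tags near (158,223), (281,221) and (382,237). The wagon and pen lie between the mounts. Next I'll look at enlarged crops.

Run:
```python
import cv2, numpy as np, pickle
d=pickle.load(open("cap0.pkl","rb"))["top"]
im=d["image"]
t=[]
for (x,y) in [(125,165),(255,160),(345,180)]:
    c=cv2.resize(im[y:y+85,x:x+65],None,fx=4,fy=4,interpolation=cv2.INTER_CUBIC)
    c=cv2.convertScaleAbs(c,alpha=1.8,beta=20)
    for k in range(0,65,10): cv2.putText(c,str(x+k),(k*4,8),0,.3,(255,255,255)); cv2.line(c,(k*4,10),(k*4,16),(255,255,255))
    for k in range(0,85,10): cv2.putText(c,str(y+k),(0,k*4+4),0,.3,(255,255,255))
    t.append(c)
cv2.imwrite("pics/crop1.png",np.hstack(t))
K=d["intrinsics"];R=cv2.Rodrigues(d["orientation"])[0];p=d["position"]
z=d["z_map"]
def w(u,v,h=None):
    r=R@np.linalg.inv(K)@[u,v,1]
    s=(h-p[2])/r[2] if h is not None else z[int(round(v)),int(round(u))]
    return p+s*r
hsv=cv2.cvtColor(im,cv2.COLOR_BGR2HSV)
red=(((hsv[...,0]<8)|(hsv[...,0]>172))&(hsv[...,1]>170)&(hsv[...,2]>90)).astype(np.uint8)
n,l,s,ce=cv2.connectedComponentsWithStats(red)
for i in range(1,n):
    if s[i,4]>40: print(ce[i],s[i,4],w(*ce[i],0.051),w(*ce[i]))
for u,v in[(149,189),(289,186),(385,202)]:
    print(w(u,v,0.065),w(u,v), w(u+20,v-20))
```

```text
[  4.41401274 159.89171975] 157 [0.6680765  0.59442811 0.051     ] [0.65904002 0.5659125  0.08730899]
[279.9296875 219.84375  ] 128 [ 0.5325778  -0.01141938  0.051     ] [ 0.53248254 -0.01151141  0.05201971]
[157.75193798 222.65891473] 129 [0.52799935 0.25094193 0.051     ] [0.5281157  0.2514583  0.04968027]
[329. 240.] 79 [ 0.48885942 -0.11634796  0.051     ] [ 0.49061931 -0.11757438  0.01031283]
[382.27272727 236.14393939] 132 [ 0.49643405 -0.23010315  0.051     ] [ 0.49657834 -0.23054942  0.04822224]
[0.59898581 0.267561   0.065     ] [0.59858449 0.26659007 0.0673282 ] [6.56702243e-01 2.50432507e-01 6.36860880e-04]
[ 0.60371925 -0.03160374  0.065     ] [ 0.6036801  -0.03161874  0.06522008] [ 0.66224416 -0.07327296 -0.00120831]
[ 0.56802979 -0.23562755  0.065     ] [ 0.56828596 -0.23594658  0.06312026] [ 6.23086658e-01 -2.94000496e-01 -2.64614484e-04]
```

View pics/crop1.png

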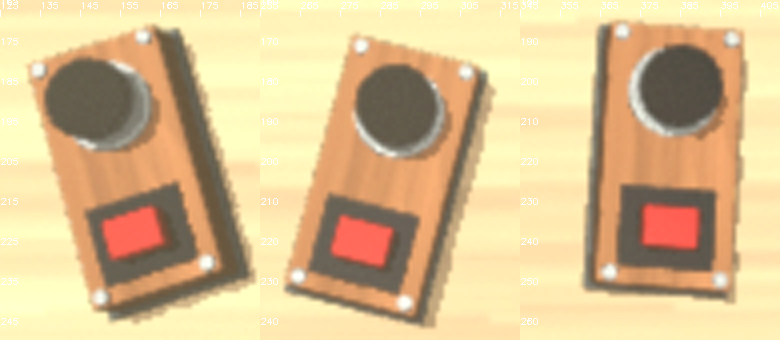

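```bash
cat > h.py <<'E'
from cell import manip, inverse_kinematics, cams, order
import numpy as np, cv2, pickle
d=pickle.load(open("cap0.pkl","rb"))["top"]
K=d["intrinsics"];Rc=cv2.Rodrigues(d["orientation"])[0];p=d["position"]
def w(u,v,h):
    r=Rc@np.linalg.inv(K)@[u,v,1]; return (p+(h-p[2])/r[2]*r)[:2]
PAD=[w(147,189.7,.065),w(289.2,185.8,.065),w(385.2,201.8,.065)]
TAG=[w(157.9,222.8,.051),w(280.3,219.9,.051),w(382.4,236.3,.051)]
YAW=[np.arctan2(*(a-b)[::-1]) for a,b in zip(PAD,TAG)]
def rot(y):
    c,s=np.cos(y),np.sin(y)
    return cv2.Rodrigues(np.array([[0,-s,c],[0,c,s],[-1,0,0]]))[0].ravel()
def F(n=4):
    a=[]
    for _ in range(n): manip.dwell(.04); s=manip.state(); a.append(s["contact_force"])
    return np.mean(a,0),np.std(a,0)[2],s["tool_pos"],s["clock"]
def press(i):
    x,y=PAD[i]
    manip.move_pose([x,y,.10],rot(YAW[i])); manip.move_linear([x,y,.07],.1)
    f0,sd,tp,t=F(); print("tare",f0.round(2),sd.round(2),tp.round(4),round(t,2)); out=[]
    for z in (.062,.060,.058,.0565):
        manip.move_linear([x,y,z],.03)
        f,sd,tp,t=F(); f=f-f0; out.append((tp[2],f[2])); print(z,tp.round(4),f.round(2),sd.round(2),round(t,2))
        if np.linalg.norm(f)>25: print("STOP");break
    manip.move_linear([x,y,.10],.1)
    print("fit",np.polyfit(*np.array(out).T,1), manip.state()["clock"])
E
python3 - <<'E'
from h import *
for a,b,y in zip(PAD,TAG,YAW): print(a,b,np.linalg.norm(a-b),np.degrees(y))
E
```

```text
[0.59749465 0.27176327] [0.52769381 0.25060945] 0.07293587742604522 16.85993630711157
[ 0.60415039 -0.03202969] [ 0.53245209 -0.01221548] 0.07438581102288107 -15.44842042910539
[ 0.568456   -0.23606422] [ 0.49610023 -0.23036549] 0.07257983981535707 -4.503313666367799
```

Run:
```python
from h import *
manip.set_gripper(0.0,10); print(manip.state()["clock"],manip.state()["gripper_width"])
press(0)
```

```text
1.4 0.00011533380813579929
tare [-0.07 -0.14 -0.08] 0.33 [0.598  0.2721 0.0706] 4.03
0.062 [0.5978 0.2719 0.0623] [1.01 0.36 2.07] 0.27 4.61
0.06 [0.5978 0.2718 0.0602] [ 0.87 -0.01  2.93] 0.13 5.03
0.058 [0.5978 0.2719 0.0583] [1.31 0.42 4.  ] 0.55 5.44
0.0565 [0.5978 0.2719 0.0567] [ 1.84 -0.02  4.39] 0.68 5.86
fit [-427.55209907   28.7392374 ] 6.4417
```

Run:
```python
from h import *
press(1); press(2)
c=cams.capture("top"); cv2.imwrite("pics/top1.png",c["image"])
```

```text
tare [0.22 0.08 0.05] 0.06 [ 0.6048 -0.0319  0.0707] 8.22
0.062 [ 0.605  -0.0321  0.0626] [ 1.87 -0.7   2.57] 0.67 8.81
0.06 [ 0.605  -0.0322  0.0606] [ 2.59 -0.55  4.52] 0.44 9.22
0.058 [ 0.605  -0.0322  0.0588] [ 2.62 -0.56  6.37] 0.58 9.64
0.0565 [ 0.605  -0.0322  0.0575] [ 2.01 -0.3   7.92] 0.23 10.06
fit [-1030.21459491    67.01743501] 10.6417
tare [-0.03 -0.43 -0.31] 0.32 [ 0.5692 -0.236   0.0707] 12.1
0.062 [ 0.5694 -0.2365  0.0628] [ 1.92 -0.39  4.07] 0.24 12.68
0.06 [ 0.5694 -0.2365  0.061 ] [ 2.04 -0.15  6.66] 0.26 13.1
0.058 [ 0.5694 -0.2365  0.0594] [0.58 0.35 8.91] 0.33 13.52
0.0565 [ 0.5694 -0.2365  0.0582] [-0.31  0.55 10.91] 0.78 13.93
fit [-1493.18925283    97.76759875] 14.5167
```

Stiffness comes out at about 0.5 N/mm on the left, 1.05 on the middle and 1.55 on the right, so the left mount is clearly the softest. Now I'll press its tag.

Run:
```python
from h import *
x,y=TAG[0]
manip.move_linear([*PAD[2],.13],.15)
manip.move_pose([x,y,.10],rot(YAW[0])); manip.move_linear([x,y,.058],.1)
f0,sd,tp,t=F(); print("tare",f0.round(2),tp.round(4),t)
for z in (.048,.044,.041,.0395,.0385,.0375,.0368):
    manip.move_linear([x,y,z],.03)
    f,sd,tp,t=F(); f=f-f0; print(z,tp.round(4),f.round(2),round(t,2))
    if f[2]>9: break
manip.move_linear([x,y,.10],.1)
manip.move_linear([.45,.40,.2],.2)
manip.dwell(.3)
d2={}
for n in("top","scene"):
    c=cams.capture(n); d2[n]=c; cv2.imwrite(f"pics/{n}2.png",c["image"])
pickle.dump(d2,open("cap2.pkl","wb"))
s=manip.state(); print(s["clock"],s["contact_force"])
im=d2["top"]["image"]
t=[cv2.convertScaleAbs(cv2.resize(im[y:y+85,x:x+65],None,fx=4,fy=4,interpolation=cv2.INTER_CUBIC),alpha=1.8,beta=20) for (x,y) in [(125,165),(255,160),(345,180)]]
cv2.imwrite("pics/crop2.png",np.hstack(t))
```

```text
tare [ 0.32  0.07 -0.13] [0.5285 0.2509 0.0589] 17.4333
0.048 [0.5274 0.2505 0.0478] [-0.61 -0.34  0.66] 18.08
0.044 [0.5275 0.2505 0.0437] [-0.65 -0.16 -0.2 ] 18.53
0.041 [0.5275 0.2505 0.0408] [-0.78 -0.31  0.23] 18.95
0.0395 [0.5276 0.2506 0.0394] [-0.52 -0.2   0.93] 19.37
0.0385 [0.5276 0.2506 0.0394] [-3.37 -1.3   6.91] 19.78
0.0375 [0.5277 0.2506 0.0393] [-5.81 -2.73 12.89] 20.2
22.5083 [-0.26631425 -0.21119491 -0.37833188]
```

View pics/crop2.png

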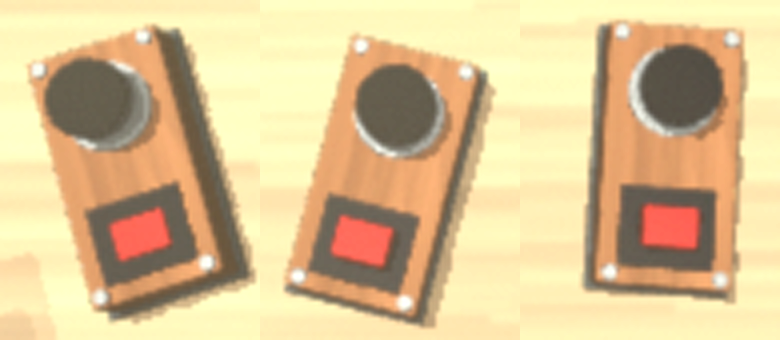

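View pics/top2.png

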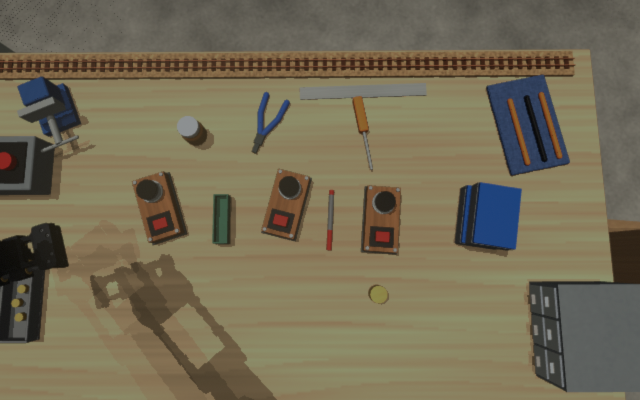

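Run:
```python
import pickle,numpy as np,cv2
out=[]
for f in("cap0.pkl","cap2.pkl"):
    d=pickle.load(open(f,"rb"))["top"]; z=d["z_map"]
    K=d["intrinsics"];R=cv2.Rodrigues(d["orientation"])[0];p=d["position"]
    def h(u,v):
        a=[]
        for i in range(-2,3):
            for j in range(-2,3):
                if z[v+i,u+j]>0: a.append((p+z[v+i,u+j]*(R@np.linalg.inv(K)@[u+j,v+i,1]))[2])
        return round(float(np.mean(a)),4)
    print(f,"tags",[h(*q) for q in[(158,223),(280,220),(382,236)]],"pads",[h(*q) for q in[(147,190),(289,186),(385,202)]])
```

```text
cap0.pkl tags [0.0501, 0.0508, 0.0511] pads [0.0649, 0.0649, 0.0646]
cap2.pkl tags [0.0385, 0.051, 0.051] pads [0.0644, 0.0645, 0.0651]
```

The crops show all three mounts where they were. The left tag has dropped (now at about px 160,223), the other two tags are still up, and all the pads are up. The depth readings put the left tag at 38.5 mm and the others at 51 mm. Handing in.

Run:
```python
from h import *
order.close_job(); print(manip.state()["clock"])
```

```text
the job is handed in; nothing more can be done
the job is handed in; nothing more can be done
```

I pressed the three pads in order from left to right, found the left mount to be the softest, pushed its red tag fully down and handed the job in at about 22.5 s; no verdict is reported.

| Mount | Pad pressed | Push at that depth | Stiffness |
|---|---|---|---|
| Left | about 8 mm | 4.4 N | about 0.5 N/mm |
| Middle | about 7.5 mm | 7.9 N | about 1.05 N/mm |
| Right | about 7 mm | 10.9 N | about 1.55 N/mm |

**Tag:** the left tag met its stop at 39.3 mm, with the push rising to about 13 N.

**Last checks:**
- The final pictures and depth readings show the left tag at 38.5 mm and the other two still at 51 mm.
- All three pads are back at 64–65 mm.
- I could see no shift in the mounts or anything else in the pictures.
- The arm was clear, with only noise on the force reading.

No check failed or disagreed. While the tag was sliding, the force read only about 0–1 N instead of the expected 3 N, but both the stop force and the depth reading show it fully down.

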